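Count out six grinding balls on the tilting pocket board

TASK

Count out six grinding balls: by its handle, tilt the white counting board so that the steel balls run out of the channel at the handle end and fill all six pockets, one ball in each, then tip it the other way so that the spare balls all run back into the channel. Set the board level again and slide the comb gate shut so that the spares stay in the channel. Move the board steadily without flinging it, spill no ball, and leave the beaker, vial and bottle where they stand.

Things in the scene. Friction and masses are not known exactly. Their poses are not given: they have to be found in the camera images.
- board (a joint): tilt of the white counting board about a level cross axis (the board's y, through deck), rad: 0 level, positive = handle end up and far end down, stops at -0.6 and 0.6. Stiff hinge (about 0.3 N m, 2 to 4 N at the handle): it stays where it is left. Tilt slowly to fill: a fast ball can skip an empty pocket (it may drop in on the way back)
- deck (a point): centre of the board, on the hinge axis and level with the flat lands of its lanes, 95 mm above the bench. x runs along the lanes away from the handle, y to the board's left, z out of the board; it turns with the board. Board offsets are in this frame. The board is 164 mm long (x), 78 wide, walls 20 mm high; 3 lanes 18 mm wide, centres at y +24, 0, -24 mm; balls cannot change lane
- channel (a point): middle of the channel: the part of the lanes at the handle end, x -78 to -22 mm from deck, where all nine balls lie at first; its floor falls 6 degrees towards the handle, so balls in it stay there when the board is level. Beyond it lie the gate (x -18 mm), the first pockets (x 2 to 19), the second pockets (x 29 to 46) and a far land up to the end wall at x 76 mm
- handle (a point): middle of the handle: a round steel bar, 12 mm thick and 84 mm long along the board's y, between two side arms, 42 mm clear of the board's near end wall; at x -125 mm, z +28 mm from deck, so it moves on an arc of 128 mm radius about the hinge axis and may turn between the fingers
- gate (a joint): slide of the steel comb gate across the board, m: 0 = open (its three teeth parked in the dividers), 0.012 = shut (a tooth in the middle of each lane, so that no ball can leave the channel). It slides along the board's +y to shut, with about 1.5 N of friction, and stays where it is left
- gate_tab (a point): black upright tab on the gate bar, 22 mm along x, 10 mm thick along y, 38 mm tall above its bar; the point is 10 mm below its top, on its middle. The walls' tops lie 36 mm below the point, the bar's top 27 mm below it; it moves with the gate and board; at x -18 mm, y -4 mm (+8 when shut), z +56 mm from deck
- beaker_mid (a point): empty beaker, 48 mm wide, 57 mm tall, bystander; the point is half-way up
- vial_mid (a point): small vial with a cap, 21 mm wide, 47 mm tall, bystander; the point is half-way up
- bottle_mid (a point): capped media bottle, 56 mm wide, 107 mm tall, bystander; the point is half-way up
- pocket_0 (a point): where a ball's centre lies when seated in the first pocket of the left (+y) lane, 7.5 mm below the deck plane. The pocket is a square hole 17 x 18 mm, 15.5 mm deep, for one ball; other balls roll over a filled pocket, but may lodge on it until the tilt passes about 0.5 rad
- pocket_1 (a point): where a ball's centre lies when seated in the second (far) pocket of the left (+y) lane, 7.5 mm below the deck plane. The pocket is a square hole 17 x 18 mm, 15.5 mm deep, for one ball; other balls roll over a filled pocket, but may lodge on it until the tilt passes about 0.5 rad
- pocket_2 (a point): where a ball's centre lies when seated in the first pocket of the middle lane, 7.5 mm below the deck plane. The pocket is a square hole 17 x 18 mm, 15.5 mm deep, for one ball; other balls roll over a filled pocket, but may lodge on it until the tilt passes about 0.5 rad
- pocket_3 (a point): where a ball's centre lies when seated in the second (far) pocket of the middle lane, 7.5 mm below the deck plane. The pocket is a square hole 17 x 18 mm, 15.5 mm deep, for one ball; other balls roll over a filled pocket, but may lodge on it until the tilt passes about 0.5 rad
- pocket_4 (a point): where a ball's centre lies when seated in the first pocket of the right (-y) lane, 7.5 mm below the deck plane. The pocket is a square hole 17 x 18 mm, 15.5 mm deep, for one ball; other balls roll over a filled pocket, but may lodge on it until the tilt passes about 0.5 rad
- pocket_5 (a point): where a ball's centre lies when seated in the second (far) pocket of the right (-y) lane, 7.5 mm below the deck plane. The pocket is a square hole 17 x 18 mm, 15.5 mm deep, for one ball; other balls roll over a filled pocket, but may lodge on it until the tilt passes about 0.5 rad
- ball_0_center (a point): centre of a 16 mm steel grinding ball of 17 g, in the left (+y) lane
- ball_1_center (a point): centre of a 16 mm steel grinding ball of 17 g, in the left (+y) lane
- ball_2_center (a point): centre of a 16 mm steel grinding ball of 17 g, in the left (+y) lane
- ball_3_center (a point): centre of a 16 mm steel grinding ball of 17 g, in the middle lane
- ball_4_center (a point): centre of a 16 mm steel grinding ball of 17 g, in the middle lane
- ball_5_center (a point): centre of a 16 mm steel grinding ball of 17 g, in the middle lane
- ball_6_center (a point): centre of a 16 mm steel grinding ball of 17 g, in the right (-y) lane
- ball_7_center (a point): centre of a 16 mm steel grinding ball of 17 g, in the right (-y) lane
- ball_8_center (a point): centre of a 16 mm steel grinding ball of 17 g, in the right (-y) lane

How it is judged:
By the outcome, as a careful person would: the job done as asked, in the order asked, and still so for the second after the job is handed in, with the robot touching nothing.
It also fails if it takes over 58 s, if anything falls off the work surface, if the arm or the gripper's body presses on something with over 40 N, if the wrist force passes 120 N, or if a joint passes its speed limit or range.

ROBOT

A 6-joint arm with a two-finger parallel gripper is mounted at the origin on a cart in front of the work surface, level with it; the furniture and walls round the work are solid. World frame = base frame: x ahead of the robot, y to its left, z up, the work surface at z = 0. Lengths are in mm, angles in rad, forces in N, time in s.
With the tool pointing down it reaches from about 350 to 850 mm from the base axis. Payload 8.1 kg.
Tool frame: the origin (TCP) lies midway between the tips of the shut fingers; the grasp point (between the pads) lies 19 mm behind it (robot.grip_depth is the distance from the TCP to the grasp point, in mm); y points along the fingers, z is the direction in which the jaws open and shut, and the axes are right-handed (so a half turn about y gives the same grasp; the last joint's range is limited). The gripper opens to 85 mm and grips with 20 to 120 N. Pads are 22 mm wide; open, the fingers measure 114 mm over their backs; the gripper's body (76 mm by 85 mm) begins 54 mm behind the grasp point. The pads swing forward as they close: fully open they stand 13 mm farther back than shut.
Start: joints at [-1.373, 0.13, 1.488, -0, 1.523, -0.085], TCP at [167.448, -576.165, 231.292] pointing down, gripper open.
Joint ranges: [-2.96, 2.96], [-0.89, 2.26], [0.02, 2.5], [-1.34, 4.48], [0, 2.73], [-2.66, 2.66]. Speed limits (rad/s): [2.39, 2.39, 2.79, 3.14, 3.14, 3.14].

INTERFACE

Orientations are given as a unit quaternion [w, x, y, z].
In Python, from plant import robot gives the robot as it stands.
- The arm moves only by the shell command python3 -m inch 'ROWS' [OPENING]. ROWS is JSON, a list of rows, each a list of 2 entries, a list of its own where there are three numbers: the shift along the tool's x, y, z in m, then the turn about the tool's y in degrees. A call has 1 to 8 rows; each row shifts and turns the pose as measured when the row begins, along the tool's axes as they then stand; what a row does not reach is not made up. A row lasts 1/10 s, in which the tool goes at most 50 mm and 8.59 degrees, less where a joint would pass 70% of its speed; a pose out of reach is approached as far as the arm can. A call with a gripper value outside its range is refused whole. OPENING is the closure, from 0 (fully open) to 1 (shut), set as the call begins (- or left out, the last holds). The fingers move at their own pace and stop on an object; the grip force is fixed at half the most. Time passes only in rows, so rows that do not move let the fingers close. It gives the time, the measured TCP pose, the force and the opening at its end, in the units of the state.
- robot.read_state(): the state, without advancing time (a new reading comes with each control period).
- robot.read_camera(name): name is "scene" or "side" or "wrist"; returns a dict with "frame" (384x512x3 uint8, blue, green, red), "z_map" (384x512 float32, mm along the optical axis (not along the pixel's ray), 0 where there is no reading), "mtx" (3x3 intrinsics, pixels), "world_from_camera" (4x4, takes a point from camera to world coordinates); the wrist camera has in their place "hand_eye" (4x4, takes a point from camera to tool coordinates, whose origin is the TCP and whose axes are the tool frame's). Camera axes: x right, y up, looking along -z (the intrinsics and any distortion apply to the point x, -y, -z); pixel columns grow to the right and rows downward; lengths in mm; the calibration is good to about 2 mm. A picture is of the moment at which its call begins: read the wrist's pose just before it.
- robot.sign_off(): hands the job in, once; it reports no verdict.
The state is a dict: "time_s": time; "joints": joint angles; "dq": joint speeds; "joint_efforts": joint torques, N m; "position": TCP position; "ee_rot": TCP orientation; "force": force on the tool from outside, world axes, zero at the start; "moment": the same for the moment, N m; "opening": finger opening in mm.
Only numpy, scipy, OpenCV 4.12 (cv2) and the standard library are available. Lean on these libraries where they do the work, as an engineer would, in place of code of your own. Each camera call takes 0.05 s, during which the arm holds its last target. There are 200 camera calls.

## Working session

There is one attempt and no reset: what is moved stays moved. The work goes in short steps, Python scripts to look and compute and a shell command to move; the robot and the scene stay as the last step left them, time stands still between calls to the robot, and variables do not carry over. Pictures are saved under pics/ and viewed, about 8 in all and at most 12, crops included, and the job is handed in when it is done.

```bash
ls; mkdir -p pics; python3 - <<'E'
from plant import robot
import cv2,numpy as np
s=robot.read_state(); print(s['time_s'],s['position'],s['ee_rot'],s['opening'],robot.grip_depth)
for n in ("scene","side"):
    c=robot.read_camera(n); np.savez(f"{n}0.npz",**c); cv2.imwrite(f"pics/{n}0.png",c["frame"]); print(c["mtx"],c["world_from_camera"],[k for k in c])
a=np.hstack([cv2.imread("pics/scene0.png")]);
E
```

```text
pics
0.0 [ 167.3533743  -575.59643602  230.23356398] [ 0.09962168 -0.09968552  0.70071801 -0.69938015] 85.3006211639662 18.700000000000003
[[390.59252981   0.         252.19622157]
 [  0.         390.59252981 191.3758724 ]
 [  0.           0.           1.        ]] [[-6.51344073e-01  5.09833472e-01 -5.61979296e-01 -1.39380105e+01]
 [-7.58775960e-01 -4.34563227e-01  4.85194646e-01  4.64750495e+02]
 [ 3.15293508e-03  7.42445037e-01  6.69899564e-01  7.77828266e+02]
 [ 0.00000000e+00  0.00000000e+00  0.00000000e+00  1.00000000e+00]] ['frame', 'z_map', 'mtx', 'world_from_camera']
[[388.87070761   0.         254.13089207]
 [  0.         388.87070761 190.8552766 ]
 [  0.           0.           1.        ]] [[-9.42792141e-01  1.89772201e-01 -2.74097592e-01  2.16717777e+02]
 [-3.33100928e-01 -5.69921045e-01  7.51154960e-01  9.64272475e+02]
 [-1.36656557e-02  7.99485156e-01  6.00530378e-01  8.53862942e+02]
 [ 0.00000000e+00  0.00000000e+00  0.00000000e+00  1.00000000e+00]] ['frame', 'z_map', 'mtx', 'world_from_camera']
```

View pics/scene0.png

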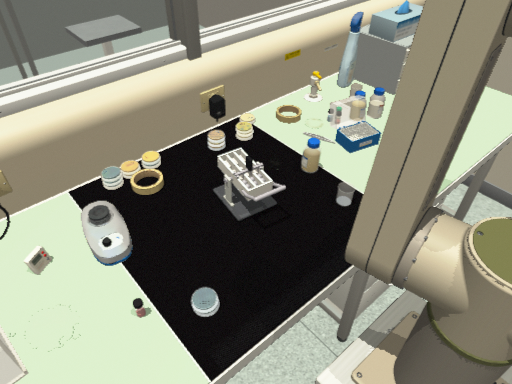

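View pics/side0.png

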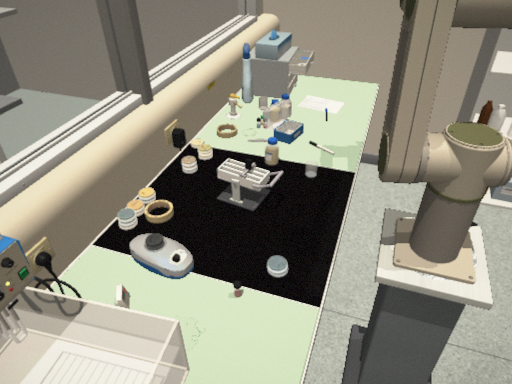

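The scene view shows the board around (248,178) with its handle near (270,190). In the side view the board is around (243,178) with the handle near (272,180). The bottle is at (312,157) in scene and the beaker is near (345,193).

```bash
cat >h.py <<'E'
import numpy as np,cv2
from plant import robot
def load(n): return dict(np.load(n))
def ray(c,u,v):
    K=c["mtx"];T=c["world_from_camera"]
    d=np.array([(u-K[0,2])/K[0,0],-(v-K[1,2])/K[1,1],-1.]); return T[:3,3],T[:3,:3]@d
def tri(ca,pa,cb,pb):
    o1,d1=ray(ca,*pa);o2,d2=ray(cb,*pb)
    s=np.linalg.lstsq(np.c_[d1,-d2],o2-o1,rcond=None)[0]
    a=o1+s[0]*d1;b=o2+s[1]*d2; return (a+b)/2,np.linalg.norm(a-b)
def onz(c,u,v,z):
    o,d=ray(c,u,v); return o+d*(z-o[2])/d[2]
def cloud(c):
    K=c["mtx"];T=c["world_from_camera"];z=c["z_map"];v,u=np.indices(z.shape)
    p=np.stack([(u-K[0,2])/K[0,0]*z,-(v-K[1,2])/K[1,1]*z,-z],-1)@T[:3,:3].T+T[:3,3]; p[z<=0]=np.nan
    return p
E
python3 - <<'E'
from h import *
for n,(u,v) in (("scene",(205,140)),("side",(205,150))):
    c=load(n+"0.npz"); im=c["frame"][v:v+80,u:u+100 if n=="side" else u+100]
    cv2.imwrite(f"pics/{n}z.png",cv2.resize(im,None,fx=4,fy=4,interpolation=cv2.INTER_CUBIC))
    p=cloud(c); 
    hs=cv2.cvtColor(c["frame"],cv2.COLOR_BGR2HSV)
    for (a,b) in [(v+i*10,u+j*20) for i in range(1,7) for j in range(5)]: print((b,a),np.round(p[a,b]),end=' ')
    print()
a,b=cv2.imread("pics/scenez.png"),cv2.imread("pics/sidez.png")
cv2.imwrite("pics/z2.png",np.hstack([a,b]))
E
```

```text
(205, 150) [ 900. -114.   -1.] (225, 150) [ 859. -167.   -3.] (245, 150) [ 814. -217.   -2.] (265, 150) [ 770. -268.   -1.] (285, 150) [ 726. -320.   -2.] (205, 160) [856. -82.  -2.] (225, 160) [709. -56.  97.] (245, 160) [ 676. -103.   93.] (265, 160) [ 728. -231.   -1.] (285, 160) [ 687. -281.   -2.] (205, 170) [818. -55.  -6.] (225, 170) [674. -29.  96.] (245, 170) [613. -51. 122.] (265, 170) [ 690. -196.   -1.] (285, 170) [ 649. -245.   -2.] (205, 180) [774. -23.  -1.] (225, 180) [640.  -3.  96.] (245, 180) [596. -36. 107.] (265, 180) [572. -87.  94.] (285, 180) [ 613. -210.   -0.] (205, 190) [736.   4.  -1.] (225, 190) [651.  -9.  49.] (245, 190) [569. -14. 103.] (265, 190) [547. -65.  87.] (285, 190) [ 582. -179.   -3.] (205, 200) [699.  30.   0.] (225, 200) [651.  -7.  12.] (245, 200) [611. -48.  15.] (265, 200) [575. -92.  14.] (285, 200) [ 549. -148.   -1.] 
(205, 160) [ 869. -241.   -2.] (225, 160) [ 787. -259.    4.] (245, 160) [ 711. -289.    1.] (265, 160) [ 627. -293.   15.] (285, 160) [ 557. -342.   -1.] (205, 170) [ 837. -172.   -0.] (225, 170) [685. -35. 119.] (245, 170) [627. -71. 108.] (265, 170) [559. -84. 114.] (285, 170) [ 536. -269.    2.] (205, 180) [ 807. -109.    0.] (225, 180) [688. -35.  77.] (245, 180) [608. -22. 104.] (265, 180) [550. -57.  93.] (285, 180) [ 517. -202.    2.] (205, 190) [781. -54.  -2.] (225, 190) [702. -59.  13.] (245, 190) [632. -77.  17.] (265, 190) [ 564. -103.   15.] (285, 190) [ 501. -145.   -1.] (205, 200) [754.   2.  -0.] (225, 200) [679.  -4.  14.] (245, 200) [613. -26.  14.] (265, 200) [551. -64.   1.] (285, 200) [484. -83.   3.] (205, 210) [731.  53.  -0.] (225, 210) [666.  30.  -1.] (245, 210) [600.   9.  -0.] (265, 210) [534. -10.   2.] (285, 210) [470. -34.  -0.]
```

View pics/z2.png

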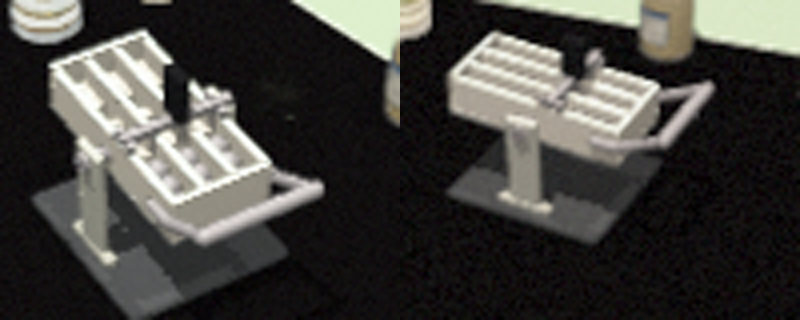

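The pair of crops shows the board level and the gate open, with three balls per lane at the handle end. The handle bar runs from (255,199) to (284,187) in scene, and from (270,186) to (282,172) in side.

```bash
python3 - <<'E'
from h import *
A,B=load("scene0.npz"),load("side0.npz")
f=lambda x,y:(205+x/4-.4,140+y/4-.4); g=lambda x,y:(205+(x-400)/4-.4,150+y/4-.4)
P={"hL":((200,238),(662,143)),"hR":((318,187),(709,88)),"farL":((52,66),(450,75)),"farR":((148,32),(495,33)),"nearR":((269,160),(659,86)),"nearL":((182,205),(622,143)),"tabtop":((176,68),(575,40))}
for k,(a,b) in P.items():
    p,e=tri(A,f(*a),B,g(*b)); print(k,p.round(1),e.round(1))
# white board cloud: pixels z 110..120 near
for c in (A,B):
    p=cloud(c); fr=c["frame"].astype(int); 
    m=(p[...,2]>60)&(p[...,2]<170)&(abs(p[...,0]-610)<150)&(abs(p[...,1]+50)<130)
    br=fr.min(-1)
    w=m&(p[...,2]>109)&(p[...,2]<122)&(br>140)
    q=p[w]; print(w.sum()); r=cv2.minAreaRect(q[:,:2].astype(np.float32)); print(r)
    t=m&(p[...,2]>128)&(fr.max(-1)<70); print("tab",t.sum(),p[t].mean(0),p[t].min(0),p[t].max(0))
    # everything on bench near work: others
    o=(p[...,2]>20)&(p[...,2]<170)&(p[...,0]>250)&(p[...,0]<900)&(abs(p[...,1])<500)
    n,l,st,ce=cv2.connectedComponentsWithStats(o.astype(np.uint8))
    for i in range(1,n):
        if st[i,4]>25: q=p[l==i]; print(ce[i].round(),np.round(q.min(0)),np.round(q.max(0)))
E
```

```text
hL [513.2   1.7 119.3] 0.1
hR [499.9 -86.5 119.1] 0.8
farL [714.8 -35.7 118.3] 1.1
farR [ 706.7 -116.2  114.4] 1.0
nearR [543.6 -84.6 113.7] 2.0
nearL [556.5 -21.   98.3] 8.0
tabtop [610.1 -61.2 161.4] 3.2
529
((605.8001098632812, -58.003456115722656), (92.4963607788086, 214.19036865234375), 81.2051010131836)
tab 73 [609.22704153 -60.1322999  146.8676914 ] [599.44181236 -67.97453139 128.44925157] [622.58927022 -56.06824546 160.59875735]
[343. 131.] [ 562. -500.   20.] [ 699. -469.  126.]
[288. 115.] [ 823. -499.   20.] [ 898. -428.   27.]
[244. 128.] [ 848. -296.   20.] [ 900. -236.   46.]
[218. 139.] [ 867. -190.   20.] [ 900. -130.   46.]
[312. 154.] [ 575. -331.   20.] [ 631. -279.  108.]
[246. 176.] [ 495. -117.   20.] [716.   3. 161.]
[148. 181.] [820.  75.  20.] [899. 168.  27.]
[346. 191.] [ 411. -296.   20.] [ 459. -247.   57.]
[105. 231.] [647. 250.  20.] [851. 362.  86.]
[ 35. 257.] [747. 447.  20.] [790. 498.  49.]
[204. 299.] [389. 201.  20.] [445. 259.  32.]
[138. 305.] [481. 339.  20.] [503. 359.  49.]
434
((606.4183959960938, -55.895408630371094), (90.4581298828125, 209.41949462890625), 80.76758575439453)
tab 56 [609.34886392 -59.69134298 148.03243191] [599.00673766 -68.02808432 128.37722571] [618.67222636 -54.19364698 164.47124089]
[275. 141.] [ 563. -500.   20.] [ 703. -281.  130.]
[228. 132.] [ 824. -497.   20.] [ 899. -430.   30.]
[205. 149.] [ 849. -295.   20.] [ 899. -234.   49.]
[191. 163.] [ 864. -192.   20.] [ 900. -129.   49.]
[245. 176.] [ 494. -110.   20.] [716.   3. 164.]
[311. 166.] [ 411. -299.   20.] [ 457. -244.   59.]
[161. 210.] [818.  72.  20.] [900. 169.  30.]
[161. 253.] [648. 254.  20.] [853. 363.  88.]
[277. 263.] [389. 200.  20.] [448. 258.  35.]
[237. 286.] [482. 340.  20.] [502. 361.  54.]
[121. 295.] [749. 446.  20.] [790. 497.  51.]
```

```bash
python3 -m inch '[[[-0.015,0,-0.013],0],[[-0.03,0,-0.026],0],[[-0.03,0,-0.026],0],[[-0.03,0,-0.026],0],[[-0.03,0,-0.026],0],[[-0.03,0,-0.026],0],[[-0.03,0,-0.026],0],[[-0.03,0,-0.026],0]]' 0.5
python3 -m inch '[[[-0.03,0,-0.026],0],[[-0.03,0,-0.026],0],[[-0.03,0,-0.026],0],[[-0.03,0,-0.026],0],[[-0.03,0,-0.026],0],[[-0.03,0,-0.026],0],[[-0.02,0,-0.02],0],[[0,0,0],0]]'
python3 -m inch '[[[0,0,0],-6],[[0,0,0],-8.2],[[0,0,0],-8.2],[[0,0,0],-8.2],[[0,0,0],-8.2],[[0,0,0],-8.2],[[0,0,0],-8.2],[[0,0,0],-6]]'
```

```text
time_s: 0.9
position: [330.1, -318.4, 225.9]
ee_rot: [0.096, -0.098, 0.703, -0.698]
force: [0.1, -0.7, -0.6]
opening: 42.5
time_s: 1.7
position: [479.2, -79.6, 224.6]
ee_rot: [0.097, -0.1, 0.704, -0.696]
force: [0.0, -0.5, -0.2]
opening: 42.3
time_s: 2.5
position: [475.1, -82.7, 221.1]
ee_rot: [0.451, -0.454, 0.549, -0.538]
force: [-0.6, 0.3, 0.1]
opening: 42.5
```

```bash
cat >>h.py <<'E'
from scipy.spatial.transform import Rotation as Ro
def tool():
    s=robot.read_state(); q=s["ee_rot"]; R=Ro.from_quat([q[1],q[2],q[3],q[0]]).as_matrix()
    return s,R
def wrist(save=None):
    s,R=tool(); c=robot.read_camera("wrist"); T=np.eye(4);T[:3,:3]=R;T[:3,3]=s["position"]
    c["world_from_camera"]=T@c["hand_eye"]
    if save: np.savez(save+".npz",**c); cv2.imwrite(f"pics/{save}.png",c["frame"])
    return c
def delta(p):
    s,R=tool(); print("tool delta mm",(R.T@(np.array(p)-s["position"])).round(1),"zyaw",np.degrees(np.arctan2(R[1,2],R[0,2])).round(1),"down",R[:,1].round(3))
E
python3 - <<'E'
from h import *
c=wrist("w1"); delta([506.3,-42.5,140])
print(c["hand_eye"].round(3))
E
```

```text
tool delta mm [-44.5  80.9  25. ] zyaw -10.1 down [-0.014  0.01  -1.   ]
[[-0.00000e+00 -9.45000e-01 -3.28000e-01 -8.45970e+01]
 [ 1.00000e-03  3.28000e-01 -9.45000e-01 -1.43442e+02]
 [ 1.00000e+00 -0.00000e+00  1.00000e-03  3.30000e-01]
 [ 0.00000e+00  0.00000e+00  0.00000e+00  1.00000e+00]]
```

View pics/w1.png

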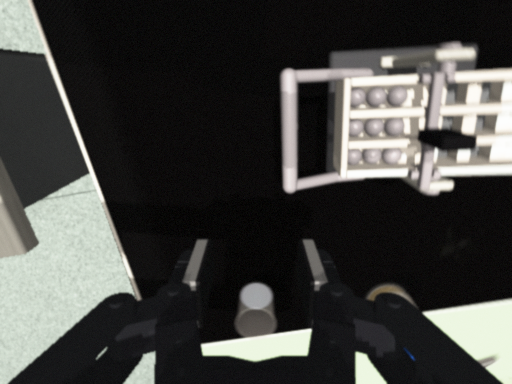

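The wrist view shows the handle bar running from (288,74) to (291,190), about 1° off the tool axis. All nine balls are in the channel at x 355–400, and the tab is at (447,138).

```bash
python3 - <<'E'
from h import *
W=load("w1.npz");A=load("scene0.npz");B=load("side0.npz")
g=cv2.cvtColor(W["frame"],cv2.COLOR_BGR2GRAY)
pts=[]
for r in range(85,180,5):
    x=np.where(g[r,270:312]>100)[0]+270; pts.append((x.mean(),r))
print(pts[0],pts[-1],[round(p[0]) for p in pts][::4])
f=lambda x,y:(205+x/4-.4,140+y/4-.4); gg=lambda x,y:(205+(x-400)/4-.4,150+y/4-.4)
for n,w,a,b in (("L",(288.5,76),(200,238),(662,143)),("R",(291,188),(318,187),(709,88))):
    print(n,tri(W,w,A,f(*a)),tri(W,w,B,gg(*b)),onz(W,*w,123))
p,q=onz(W,*pts[0],123),onz(W,*pts[-1],123); d=p-q; print(p,q,"yaw",np.degrees(np.arctan2(-d[0],d[1])),)
print("wristdepth",cloud(W)[100:170:15,290].round(1))
print("tab",onz(W,447,138,161))
# far-side: near end wall outer edge
print("nearwall", onz(W,344,80,115),onz(W,344,177,115))
E
```

```text
(np.float64(288.5), 85) (np.float64(289.5), 175) [288, 289, 289, 290, 290]
L (array([514.67492328,  -1.15786051, 116.2526269 ]), np.float64(2.365669867207605)) (array([514.06323903,  -1.94067598, 116.60673289]), np.float64(0.5109660607884636)) [513.27203176  -1.974386   123.        ]
R (array([502.85777984, -89.15967716, 115.99732121]), np.float64(0.607833465750794)) (array([501.76324138, -89.15287662, 116.44925118]), np.float64(2.602954759140269)) [502.72646736 -86.414496   123.        ]
[512.36560495  -8.06149968 123.        ] [503.13511867 -75.42319482 123.        ] yaw -7.80257302617861
wristdepth [[511.7 -18.5 125.4]
 [510.2 -29.1 125.1]
 [508.6 -40.1 124.4]
 [507.  -51.5 124. ]
 [505.2 -63.  124.7]]
tab [603.91995459 -57.07834408 161.        ]
nearwall [554.02497961 -12.2417101  115.        ] [547.07817264 -87.42651227 115.        ]
```

```bash
python3 -m inch '[[[-0.015,0.01,0.009],-1.7],[[-0.015,0.02,0.009],0],[[-0.012,0.02,0.008],0],[[0,0.015,0],0],[[0,0,0],0],[[0,0,0],0]]' 0.62
python3 - <<'E'
from h import *
delta([507.5,-43.5,102.5]); print(tool()[0]["opening"])
E
```

```text
time_s: 3.15
position: [505.9, -47.6, 153.7]
ee_rot: [0.456, -0.46, 0.544, -0.533]
force: [0.2, 0.7, -0.2]
opening: 32.4
tool delta mm [-4.1 51.2  1.7] zyaw -9.3 down [-0.015  0.008 -1.   ]
32.43992161553218
```

```bash
python3 -m inch '[[[-0.004,0.015,0.001],-1],[[0,0.02,0.001],0],[[0,0.016,0],0],[[0,0,0],0],[[0,0,0],0]]'
python3 - <<'E'
from h import *
delta([507.5,-43.5,102.5]);c=wrist("w2")
E
```

```text
time_s: 3.65
position: [509.6, -44.9, 103.0]
ee_rot: [0.461, -0.463, 0.539, -0.531]
force: [-0.2, 0.2, 0.3]
opening: 32.2
tool delta mm [-1.   0.6 -2.3] zyaw -8.3 down [-0.009  0.007 -1.   ]
```

View pics/w2.png

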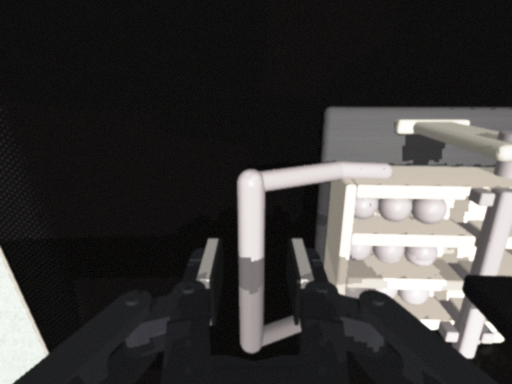

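The bar at column 251 lies between the pads, whose midpoint is column 255, about 1.5 mm off. I'll close on it.

```bash
python3 -m inch '[[[0,0,-0.0017],0],[[0,0,0],0],[[0,0,0],0],[[0,0,0],0],[[0,0,0],0],[[0,0,0],0]]' 1
python3 - <<'E'
from h import *
s,R=tool();print(s["position"],s["force"],s["opening"])
# handle path relative to level, tool y(down), z(forward), per tilt
h=lambda t:np.array([-(125*np.sin(t)+28*np.cos(t)),-125*np.cos(t)+28*np.sin(t)])
for t in np.arange(-.6,.61,.05): print(round(t,2),(h(t)-h(0)).round(1),(h(t)-h(t-.05)).round(1))
E
```

```text
time_s: 4.3
position: [508.0, -44.7, 104.7]
ee_rot: [0.462, -0.463, 0.539, -0.531]
force: [-0.0, -0.5, -2.5]
opening: 9.9
[508.01789427 -44.67962448 104.69023892] [-0.01184177 -0.46402423 -2.53357048] 9.87402287449137
-0.6 [75.5  6. ] [-5.9 -2.5]
-0.55 [69.5  3.8] [-6.  -2.2]
-0.5 [63.4  1.9] [-6.1 -1.9]
-0.45 [57.2  0.3] [-6.2 -1.6]
-0.4 [50.9 -1. ] [-6.3 -1.3]
-0.35 [44.6 -2. ] [-6.3 -1. ]
-0.3 [38.2 -2.7] [-6.4 -0.7]
-0.25 [31.8 -3. ] [-6.4 -0.3]
-0.2 [25.4 -3.1] [-6.4 -0. ]
-0.15 [19.  -2.8] [-6.4  0.3]
-0.1 [12.6 -2.2] [-6.4  0.6]
-0.05 [ 6.3 -1.2] [-6.3  0.9]
0.0 [-0.  0.] [-6.3  1.2]
0.05 [-6.2  1.6] [-6.2  1.6]
0.1 [-12.3   3.4] [-6.1  1.9]
0.15 [-18.4   5.6] [-6.   2.2]
0.2 [-24.3   8.1] [-5.9  2.5]
0.25 [-30.1  10.8] [-5.8  2.8]
0.3 [-35.7  13.9] [-5.6  3. ]
0.35 [-41.2  17.2] [-5.5  3.3]
0.4 [-46.5  20.8] [-5.3  3.6]
0.45 [-51.6  24.6] [-5.1  3.9]
0.5 [-56.5  28.7] [-4.9  4.1]
0.55 [-61.2  33.1] [-4.7  4.3]
0.6 [-65.7  37.6] [-4.5  4.6]
```

```bash
python3 -m inch '[[[0,-0.0015,0.0004],0],[[0,-0.003,0.0009],0],[[0,-0.003,0.0009],0],[[0,-0.002,0.0006],0],[[0,0,0],0]]'
python3 - <<'E'
from h import *
s,R=tool();print(s["position"],s["force"],s["opening"],s["moment"])
c=robot.read_camera("side");np.savez("side1.npz",**c);p=cloud(c)
fr=c["frame"].min(-1);m=(p[...,2]>85)&(p[...,2]<150)&(abs(p[...,0]-610)<150)&(abs(p[...,1]+50)<70)&(fr>140)
q=p[m];u=(q[:,0]-631)*.9895-(q[:,1]+61.5)*.144
for a in range(-130,90,20): k=(u>a)&(u<a+20); print(a,k.sum(),np.nanpercentile(q[k,2],85).round(1) if k.sum() else '')
E
```

```text
time_s: 4.8
position: [509.9, -45.0, 113.7]
ee_rot: [0.461, -0.464, 0.54, -0.53]
force: [-0.5, -0.4, -3.4]
opening: 9.7
[509.86812144 -44.95361941 113.69965882] [-0.45351142 -0.43753346 -3.41868577] 9.687149103999332 [0.01895594 0.38339075 0.03193362]
-130 18 135.7
-110 8 120.4
-90 44 119.5
-70 96 117.8
-50 112 117.5
-30 77 124.9
-10 68 117.1
10 87 114.8
30 101 114.2
50 101 113.8
70 70 114.7
```

```bash
python3 -m inch '[[[0,-0.0015,0.0005],0],[[0,-0.0012,0.0004],0],[[0,-0.0012,0.0004],0],[[0,-0.0012,0.0004],0],[[0,-0.0012,0.0004],0],[[0,-0.0012,0.0004],0],[[0,0,0],0],[[0,0,0],0]]'
python3 - <<'E'
from h import *
c=robot.read_camera("scene");np.savez("scene1.npz",**c)
w=wrist("w3");z=lambda c,u,v,k:cv2.resize(c["frame"][v:v+80,u:u+100],None,fx=k,fy=k,interpolation=cv2.INTER_CUBIC)
cv2.imwrite("pics/t1.png",np.hstack([z(c,205,130,4),cv2.resize(w["frame"],(427,320))]))
E
```

```text
time_s: 5.65
position: [512.0, -45.3, 121.4]
ee_rot: [0.461, -0.464, 0.54, -0.53]
force: [-0.4, 0.5, -5.2]
opening: 9.7
```

View pics/t1.png

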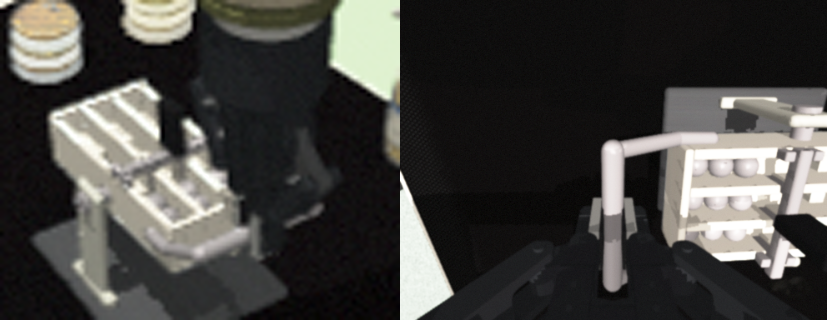

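The wrist view shows the bar firmly gripped and the board at about 0.135 rad, with the balls just leaving the handle-end wall. I'll keep raising it slowly.

```bash
python3 -m inch '[[[0,-0.001,0.0004],0],[[0,-0.001,0.0004],0],[[0,-0.001,0.0004],0],[[0,-0.001,0.0004],0],[[0,-0.001,0.0004],0],[[0,-0.001,0.0004],0],[[0,-0.001,0.0004],0],[[0,-0.001,0.0004],0]]'
python3 -m inch '[[[0,-0.001,0.0005],0],[[0,-0.001,0.0005],0],[[0,-0.001,0.0005],0],[[0,-0.001,0.0005],0],[[0,-0.001,0.0005],0],[[0,-0.001,0.0005],0],[[0,-0.001,0.0005],0],[[0,0,0],0]]'
python3 - <<'E'
from h import *
c=robot.read_camera("scene");np.savez("scene2.npz",**c);d=robot.read_camera("side");np.savez("side2.npz",**d)
w=wrist("w4");z=lambda c,u,v,k:cv2.resize(c["frame"][v:v+60,u:u+66],None,fx=k,fy=k,interpolation=cv2.INTER_CUBIC)
cv2.imwrite("pics/t2.png",np.hstack([z(c,208,140,6),np.vstack([cv2.resize(w["frame"][60:340,300:],(396,360))])]))
E
```

```text
time_s: 6.55
position: [514.6, -45.6, 129.1]
ee_rot: [0.46, -0.464, 0.541, -0.529]
force: [-2.5, -0.2, -3.4]
opening: 9.7
time_s: 7.35
position: [517.5, -46.1, 136.3]
ee_rot: [0.46, -0.465, 0.541, -0.529]
force: [-2.8, -0.5, -3.3]
opening: 9.6
```

View pics/t2.png

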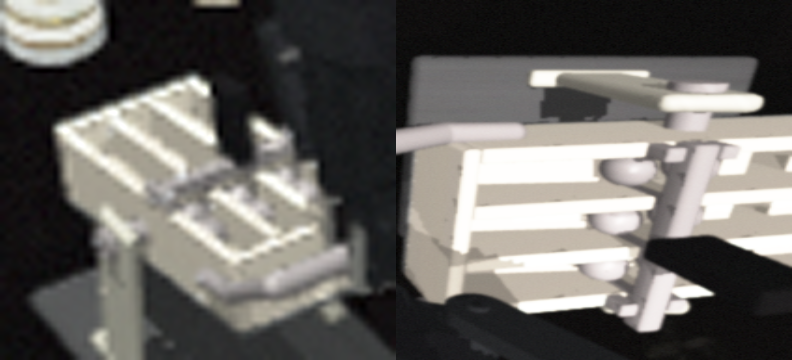

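Tilt is about 0.26 rad, and one ball per lane is still waiting behind the gate. I'll raise on slowly past 0.5.

```bash
python3 -m inch '[[[0,-0.001,0.0006],0],[[0,-0.001,0.0006],0],[[0,-0.001,0.0006],0],[[0,-0.001,0.0006],0],[[0,-0.001,0.0006],0],[[0,-0.001,0.0006],0],[[0,-0.001,0.0006],0],[[0,-0.001,0.0006],0]]'
python3 -m inch '[[[0,-0.001,0.0007],0],[[0,-0.001,0.0007],0],[[0,-0.001,0.0007],0],[[0,-0.001,0.0007],0],[[0,-0.001,0.0007],0],[[0,-0.001,0.0007],0],[[0,-0.001,0.0007],0],[[0,-0.001,0.0007],0]]'
python3 - <<'E'
from h import *
s,R=tool();d=s["position"]-np.array([508,-44.7,104.7]);print(d,d[0]*.9895-d[1]*.144,s["force"],s["moment"])
E
```

```text
time_s: 8.3
position: [522.0, -46.8, 145.6]
ee_rot: [0.459, -0.465, 0.542, -0.528]
force: [-4.4, -0.1, -3.9]
opening: 9.5
time_s: 9.1
position: [527.3, -47.5, 154.8]
ee_rot: [0.459, -0.466, 0.542, -0.528]
force: [-4.8, 0.7, -4.8]
opening: 9.9
[19.33931066 -2.81171111 50.06806747] 19.541134293731915 [-4.79236263  0.71784205 -4.78469309] [ 0.26577745  1.30670358 -0.00972922]
```

```bash
python3 -m inch '[[[0,-0.0009,0.0012],0],[[0,-0.0009,0.0012],0],[[0,-0.0009,0.0012],0],[[0,-0.0009,0.0012],0],[[0,-0.0009,0.0012],0],[[0,-0.0009,0.0012],0],[[0,-0.0009,0.0012],0],[[0,-0.0009,0.0012],0]]'
python3 -m inch '[[[0,-0.0009,0.001],0],[[0,-0.0009,0.001],0],[[0,-0.0009,0.001],0],[[0,-0.0009,0.001],0],[[0,0,0],0],[[0,0,0],0],[[0,0,0],0],[[0,0,0],0]]'
python3 - <<'E'
from h import *
s,R=tool();d=s["position"]-np.array([508,-44.7,104.7]);print(d,d[0]*.9895-d[1]*.144,s["force"],s["moment"])
c=robot.read_camera("scene");np.savez("scene3.npz",**c);d=robot.read_camera("side");np.savez("side3.npz",**d)
w=wrist("w5");z=lambda c,u,v,k:cv2.resize(c["frame"][v:v+60,u:u+66],None,fx=k,fy=k,interpolation=cv2.INTER_CUBIC)
cv2.imwrite("pics/t3.png",np.hstack([z(c,208,140,6),np.vstack([cv2.resize(w["frame"][60:340,300:],(396,360))])]))
E
```

```text
time_s: 9.9
position: [534.1, -48.5, 164.6]
ee_rot: [0.457, -0.468, 0.544, -0.526]
force: [-8.6, -0.2, 2.4]
opening: 9.8
time_s: 10.7
position: [538.8, -49.2, 170.3]
ee_rot: [0.457, -0.468, 0.544, -0.526]
force: [-4.6, 0.3, -2.6]
opening: 9.4
[30.75595332 -4.51504621 65.63001986] 31.083182466636522 [-4.61579924  0.25079128 -2.62485049] [ 0.20238642  1.11298062 -0.02672676]
```

View pics/t3.png

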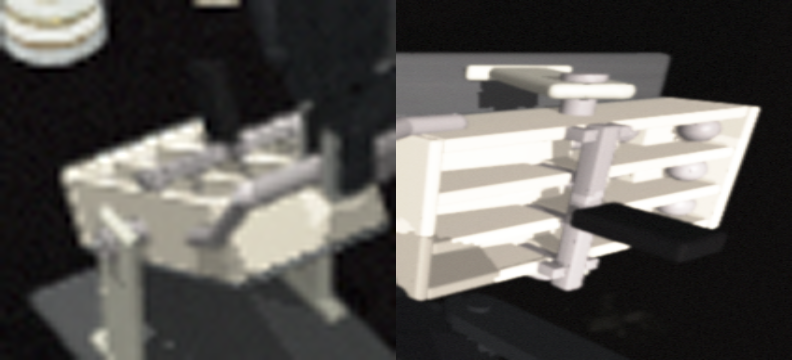

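The channel is empty and exactly one spare per lane lies at the far wall, at (698,130), (686,168) and (676,205) in the right panel. So six balls must be in the pockets. Now I'll tip back gently.

```bash
python3 -m inch '[[[0,0.0015,-0.001],0],[[0,0.0025,-0.0017],0],[[0,0.0025,-0.0017],0],[[0,0.0025,-0.0016],0],[[0,0.0025,-0.0016],0],[[0,0.0025,-0.0015],0],[[0,0.0025,-0.0014],0],[[0,0.0025,-0.0014],0]]'
python3 -m inch '[[[0,0.0025,-0.0013],0],[[0,0.0025,-0.0013],0],[[0,0.0025,-0.0012],0],[[0,0.0025,-0.0012],0],[[0,0.0025,-0.0011],0],[[0,0.0025,-0.001],0],[[0,0.0025,-0.001],0],[[0,0.0025,-0.0009],0]]'
python3 - <<'E'
from h import *
s,R=tool();d=s["position"]-np.array([508,-44.7,104.7]);print(d,d[0]*.9895-d[1]*.144,s["force"],s["moment"])
E
```

```text
time_s: 11.65
position: [534.1, -48.6, 164.4]
ee_rot: [0.462, -0.463, 0.538, -0.532]
force: [-7.1, 1.7, 7.9]
opening: 9.5
time_s: 12.45
position: [531.6, -48.2, 160.7]
ee_rot: [-0.467, 0.458, -0.532, 0.538]
force: [-10.7, 1.9, 11.4]
opening: 9.7
[23.60913287 -3.4650474  56.02899179] 23.86020380008431 [-10.662086     1.86686761  11.412458  ] [0.3069656  1.93898088 0.00589468]
```

```bash
python3 - <<'E'
from h import *
s,R=tool();print(R.round(3),s["joints"],s["joint_efforts"],s["position"])
w=wrist("w6");c=robot.read_camera("side")
z=lambda c,u,v,k:cv2.resize(c["frame"][v:v+80,u:u+88],None,fx=k,fy=k,interpolation=cv2.INTER_CUBIC)
cv2.imwrite("pics/t4.png",np.hstack([z(c,208,130,4.5),cv2.resize(w["frame"],(400,360))]))
E
```

```text
[[-0.144  0.015  0.99 ]
 [-0.99   0.002 -0.144]
 [-0.004 -1.     0.015]] [-0.18955151 -0.01883751  1.77332474  0.00464859  1.37264082 -0.04616934] [-3.61264916e-01 -4.35163844e+01 -4.89606822e+01  1.44572686e-01
 -4.16493863e+00 -3.03845981e-02] [531.60913287 -48.1650474  160.72899179]
```

View pics/t4.png

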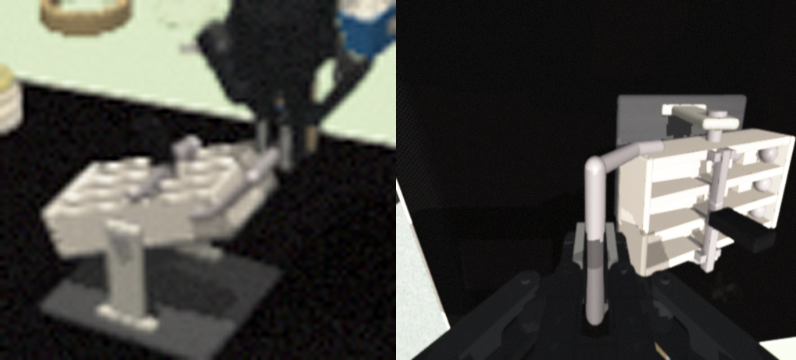

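```bash
python3 -m inch '[[[0,0,0],0],[[0,0,0],0]]'
python3 -m inch '[[[0,0,-0.002],0],[[0,0,-0.002],0]]'
python3 -m inch '[[[0,0.003,0],0],[[0,0.003,0],0]]'
python3 -m inch '[[[0,0.006,-0.004],0]]'
python3 -m inch '[[[0,0.006,-0.004],0]]'
```

```text
time_s: 12.75
position: [532.5, -48.3, 162.1]
ee_rot: [-0.468, 0.458, -0.531, 0.539]
force: [-3.3, 0.1, -2.6]
opening: 9.3
time_s: 12.95
position: [532.5, -48.3, 162.2]
ee_rot: [-0.47, 0.455, -0.528, 0.541]
force: [10.4, -1.0, -11.1]
opening: 9.9
time_s: 13.15
position: [530.3, -48.0, 158.5]
ee_rot: [-0.469, 0.456, -0.53, 0.54]
force: [-21.3, 3.3, 18.8]
opening: 9.3
time_s: 13.25
position: [527.4, -47.6, 154.6]
ee_rot: [-0.469, 0.456, -0.529, 0.541]
force: [-0.9, 1.4, 4.7]
opening: 9.7
time_s: 13.35
position: [525.0, -47.2, 150.6]
ee_rot: [-0.47, 0.455, -0.528, 0.542]
force: [-4.0, 0.4, 9.0]
opening: 9.4
```

```bash
python3 -m inch '[[[0,0.005,-0.003],0],[[0,0.005,-0.003],0],[[0,0.005,-0.0028],0],[[0,0.005,-0.0027],0]]'
python3 -m inch '[[[0,0.0045,-0.0022],0],[[0,0.0045,-0.0022],0],[[0,0.0045,-0.002],0],[[0,0.0045,-0.002],0]]'
python3 -m inch '[[[0,0.0045,-0.0017],0],[[0,0.0045,-0.0017],0],[[0,0.0045,-0.0016],0],[[0,0.0045,-0.0015],0]]'
```

```text
time_s: 13.75
position: [518.8, -46.3, 138.1]
ee_rot: [-0.473, 0.452, -0.524, 0.545]
force: [-9.1, 1.5, 11.3]
opening: 9.8
time_s: 14.15
position: [514.2, -45.6, 125.9]
ee_rot: [-0.475, 0.45, -0.521, 0.548]
force: [-9.5, 1.9, 10.4]
opening: 9.5
time_s: 14.55
position: [510.4, -45.0, 112.4]
ee_rot: [-0.477, 0.449, -0.519, 0.549]
force: [-7.4, 1.8, 5.6]
opening: 9.8
```

```bash
python3 -m inch '[[[0,0.0035,-0.0009],0],[[0,0.0035,-0.0008],0],[[0,0.0035,-0.0007],0],[[0,0.0035,-0.0006],0],[[0,0.0035,-0.0005],0],[[0,0.0035,-0.0004],0]]'
python3 -m inch '[[[0,0.0035,-0.0003],0],[[0,0.0035,-0.0002],0],[[0,0.0035,0],0],[[0,0.0035,0],0],[[0,0.0035,0],0],[[0,0.0035,0.0001],0]]'
python3 - <<'E'
from h import *
s,R=tool();d=s["position"]-np.array([508,-44.7,104.7]);print(d,d[0]*.9895-d[1]*.144,s["force"],R.round(3))
E
```

```text
time_s: 15.15
position: [507.7, -44.7, 95.2]
ee_rot: [-0.477, 0.449, -0.519, 0.55]
force: [-10.3, 2.0, 6.0]
opening: 9.5
time_s: 15.75
position: [507.0, -44.6, 76.3]
ee_rot: [-0.476, 0.449, -0.519, 0.549]
force: [-8.1, 1.1, 3.3]
opening: 9.7
[ -1.02908692   0.12391651 -28.40168068] -1.0361254834891167 [-8.1340088   1.11983393  3.27053019] [[-0.142  0.057  0.988]
 [-0.99  -0.007 -0.142]
 [-0.001 -0.998  0.057]]
```

```bash
python3 -m inch '[[[0,0.0035,0.0001],0],[[0,0.0035,0.0002],0],[[0,0.0035,0.0003],0],[[0,0.0035,0.0004],0],[[0,0.0035,0.0005],0],[[0,0.0035,0.0006],0]]'
python3 -m inch '[[[0,0.0035,0.0007],0],[[0,0.0035,0.0008],0],[[0,0.0035,0.001],0],[[0,0.0035,0.0011],0],[[0,0.0035,0.0012],0],[[0,0.0035,0.0013],0],[[0,0.003,0.0012],0]]'
python3 - <<'E'
from h import *
s,R=tool();d=s["position"]-np.array([508,-44.7,104.7]);print(d,d[0]*.9895-d[1]*.144,s["force"],R[:,1].round(3))
E
```

```text
time_s: 16.35
position: [509.2, -44.9, 56.5]
ee_rot: [-0.476, 0.45, -0.52, 0.549]
force: [-8.8, 1.6, 4.7]
opening: 9.9
time_s: 17.05
position: [515.6, -45.8, 32.4]
ee_rot: [-0.475, 0.451, -0.521, 0.548]
force: [-8.0, 1.3, 2.6]
opening: 9.5
[  7.63906991  -1.13508921 -72.26143053] 7.722312526559249 [-7.9597115   1.28958194  2.5990789 ] [ 0.051 -0.006 -0.999]
```

```bash
python3 -m inch '[[[0,0,0],0],[[0,0,0],0],[[0,0,0],0],[[0,0,0],0],[[0,0,0],0],[[0,0,0],0],[[0,0,0],0],[[0,0,0],0]]'
python3 - <<'E'
from h import *
w=wrist("w7");c=robot.read_camera("side");d=robot.read_camera("scene");np.savez("side7.npz",**c);np.savez("scene7.npz",**d)
z=lambda c,u,v,k:cv2.resize(c["frame"][v:v+70,u:u+66],(264,360),interpolation=cv2.INTER_CUBIC)
cv2.imwrite("pics/t5.png",np.hstack([z(c,208,140,4.5),z(d,208,130,4),cv2.resize(w["frame"][100:340,270:],(272,280)) .repeat(1,0) if 0 else cv2.resize(w["frame"][60:,250:],(264,360))]))
E
```

```text
time_s: 17.85
position: [515.7, -45.9, 32.2]
ee_rot: [-0.475, 0.45, -0.521, 0.548]
force: [-4.6, 0.5, -0.9]
opening: 9.4
```

View pics/t5.png

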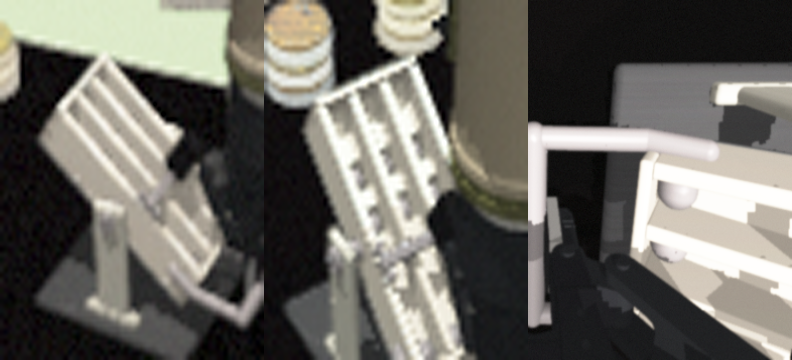

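Wrist view: spares sit at the handle wall in the left lane (676,192) and middle lane (668,248), and the right lane is hidden. The scene view shows the far land empty and the pockets filled. Now I'll level the board.

```bash
python3 -m inch '[[[0,-0.003,-0.0009],0],[[0,-0.003,-0.0009],0],[[0,-0.003,-0.0008],0],[[0,-0.003,-0.0007],0],[[0,-0.003,-0.0006],0],[[0,-0.003,-0.0005],0],[[0,-0.003,-0.0004],0],[[0,-0.003,-0.0003],0]]'
python3 -m inch '[[[0,-0.003,-0.0002],0],[[0,-0.003,-0.0001],0],[[0,-0.003,0],0],[[0,-0.003,0],0],[[0,-0.003,0.0001],0],[[0,-0.003,0.0002],0],[[0,-0.003,0.0002],0],[[0,-0.003,0.0003],0]]'
python3 - <<'E'
from h import *
s,R=tool();d=s["position"]-np.array([508,-44.7,104.7]);print(d,d[0]*.9895-d[1]*.144,s["force"],R[:,1].round(3))
E
```

```text
time_s: 18.8
position: [508.7, -44.8, 57.0]
ee_rot: [-0.475, 0.451, -0.521, 0.548]
force: [-1.6, 0.5, -4.1]
opening: 9.5
time_s: 19.6
position: [506.7, -44.5, 82.5]
ee_rot: [-0.475, 0.451, -0.521, 0.547]
force: [-3.4, 0.2, -3.2]
opening: 9.7
[ -1.26479973   0.17707021 -22.20774169] -1.2770174431933938 [-3.41163016  0.21663092 -3.19291403] [ 0.049 -0.006 -0.999]
```

```bash
python3 -m inch '[[[0,-0.003,0.0004],0],[[0,-0.003,0.0004],0],[[0,-0.003,0.0005],0],[[0,-0.003,0.0005],0],[[0,-0.003,0.0006],0],[[0,-0.002,0.0004],0],[[0,-0.001,0.0002],0],[[0,0,0],0]]'
cat > lev.py <<'E'
from h import *
s,R=tool();d=s["position"]-np.array([508,-44.7,104.7]);print(d,s["force"])
def prof(c):
    p=cloud(c);fr=c["frame"].min(-1);u=(p[...,0]-631)*.9895-(p[...,1]+61.5)*.144;v=(p[...,0]-631)*.144+(p[...,1]+61.5)*.9895
    m=(fr>130)&(abs(v)<46)&(abs(u)<90)&(p[...,2]>104)&(p[...,2]<128)&((u>-5)|(u<-30))
    U,Z=u[m],p[...,2][m]
    for _ in range(6):  # upper surface (wall tops) fit
        a,b=np.polyfit(U,Z,1); k=Z-(a*U+b); g=abs(k-np.percentile(k,60))<3; U,Z=U[g],Z[g]
    return "tilt from wall tops",-a.round(4),b.round(1),len(U)
for n in("scene","side"): print("before",prof(load(n+"0.npz")),"now",prof(robot.read_camera(n)))
E
python3 lev.py
```

```text
time_s: 20.4
position: [508.3, -44.8, 102.5]
ee_rot: [-0.474, 0.451, -0.522, 0.547]
force: [-4.4, 1.1, -2.9]
opening: 9.3
[ 0.34217195 -0.05180463 -2.20644945] [-4.44348163  1.13467695 -2.94230651]
before ('tilt from wall tops', np.float64(-0.0383), np.float64(113.2), 355) now ('tilt from wall tops', np.float64(-0.048), np.float64(113.4), 303)
before ('tilt from wall tops', np.float64(-0.0295), np.float64(114.6), 239) now ('tilt from wall tops', np.float64(-0.0391), np.float64(114.7), 223)
```

```bash
python3 -m inch '[[[0,-0.001,0.0002],0],[[0,-0.0008,0.0002],0],[[0,0,0],0],[[0,0,0],0]]'
python3 lev.py
```

```text
time_s: 20.9
position: [508.6, -44.8, 104.0]
ee_rot: [-0.474, 0.452, -0.522, 0.547]
force: [-3.2, -0.1, -3.8]
opening: 9.5
[ 0.58125075 -0.0910307  -0.68266591] [-3.1853904  -0.09721209 -3.84629193]
before ('tilt from wall tops', np.float64(-0.0383), np.float64(113.2), 355) now ('tilt from wall tops', np.float64(-0.0396), np.float64(113.3), 297)
before ('tilt from wall tops', np.float64(-0.0295), np.float64(114.6), 239) now ('tilt from wall tops', np.float64(-0.0276), np.float64(114.5), 223)
```

```bash
python3 -m inch '[[[0,0,0],0],[[0,0,0],0],[[0,0,0],0],[[0,0,0],0],[[0,0,0],0]]' 0.62
python3 -m inch '[[[0,-0.005,0],0],[[0,-0.015,0],0],[[0,-0.02,0],0],[[0,-0.025,0],0],[[0,-0.025,0],0],[[0,-0.02,0],0],[[0,0,0],0]]'
python3 lev.py; python3 - <<'E'
from h import *
s,R=tool();print(s["position"],R[:,1].round(3))
w=wrist("w8");cv2.imwrite("pics/t6.png",cv2.resize(w["frame"][20:340,260:],None,fx=1.8,fy=1.8,interpolation=cv2.INTER_CUBIC))
E
```

```text
time_s: 21.5
position: [514.3, -46.0, 108.8]
ee_rot: [-0.477, 0.449, -0.518, 0.55]
force: [-0.8, -0.3, -0.6]
opening: 32.7
time_s: 22.2
position: [507.0, -45.0, 224.3]
ee_rot: [-0.477, 0.449, -0.518, 0.55]
force: [-0.4, -0.2, -0.5]
opening: 32.4
[ -0.96187588  -0.29547871 119.60520983] [-0.43076312 -0.15187086 -0.47033923]
before ('tilt from wall tops', np.float64(-0.0383), np.float64(113.2), 355) now ('tilt from wall tops', np.float64(-0.0397), np.float64(113.1), 353)
before ('tilt from wall tops', np.float64(-0.0295), np.float64(114.6), 239) now ('tilt from wall tops', np.float64(-0.0328), np.float64(114.6), 223)
[505.67526197 -44.75799991 220.91568105] [ 0.056 -0.007 -0.998]
```

View pics/t6.png

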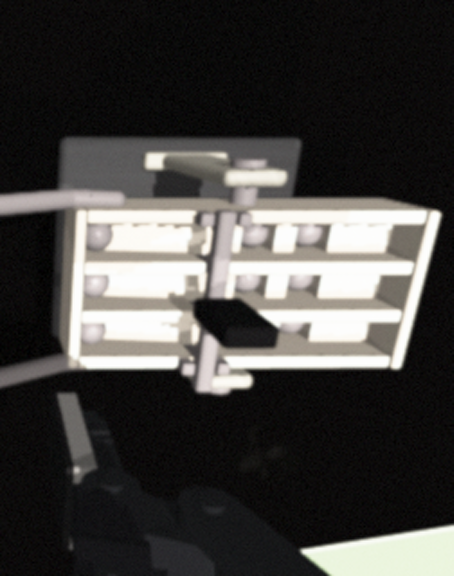

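The board is level. One spare per lane sits at the handle wall, and balls are visible in five pockets, with the sixth hidden behind the tab. Now I'll shut the gate by pushing the tab with closed fingers.

```bash
python3 -m inch '[[[0.006,0,0.02],0],[[0.008,0,0.03],0],[[0.008,0,0.03],0],[[0.008,0,0.025],0],[[0,0,0],0],[[0,0,0],0]]' 1
python3 - <<'E'
from h import *
w=wrist("w9")
p=cloud(w);m=(p[...,2]>135)&(p[...,2]<170)&(abs(p[...,0]-611)<45)&(abs(p[...,1]+62)<22)&(w["frame"].max(-1)<60)
q=p[m];print(m.sum(),q.min(0),q.max(0)); t=q[q[:,2]>155]; print(len(t),t.mean(0) if len(t) else '')
v,u=np.where(m);print(u.min(),u.max(),v.min(),v.max())
delta([606.7,-91.2,142]);
E
```

```text
time_s: 22.95
position: [602.7, -89.3, 212.8]
ee_rot: [-0.472, 0.454, -0.525, 0.544]
force: [-1.0, 0.1, -0.2]
opening: -0.1
699 [601.82429583 -68.26725021 135.06282969] [623.11754121 -56.9014213  163.57379758]
488 [612.07688721 -62.12151146 160.39743379]
244 275 156 178
tool delta mm [ 1.5 70.7  2. ] zyaw -8.2 down [ 0.037 -0.003 -0.999]
```

```bash
python3 -m inch '[[[0.001,0.015,0.001],0],[[0.001,0.02,0.001],0],[[0,0.02,0.001],0],[[0,0.012,0],0],[[0,0.003,0],0],[[0,0,0],0]]'
python3 - <<'E'
from h import *
delta([607.8,-91.8,142]); d=np.array([612.1,-62.1,142]); delta(d)
E
```

```text
time_s: 23.6
position: [603.3, -89.6, 135.8]
ee_rot: [-0.472, 0.455, -0.526, 0.542]
force: [-1.3, -0.6, 1.3]
opening: 0.0
tool delta mm [ 1.5 -6.   5. ] zyaw -8.1 down [ 0.034 -0.002 -0.999]
tool delta mm [-28.5  -5.9   5.1] zyaw -8.1 down [ 0.034 -0.002 -0.999]
```

```bash
python3 -m inch '[[[0,-0.003,0.003],0],[[-0.003,-0.001,0.002],0],[[-0.004,0,0],0],[[-0.004,0,0],0],[[0,0,0],0]]'
python3 -m inch '[[[-0.002,0,0],0],[[-0.002,0,0],0],[[-0.002,0,0],0],[[-0.002,0,0],0],[[-0.002,0,0],0]]'
cat > tab.py <<'E'
from h import *
delta([612.1,-62.1,142]);print(tool()[0]["force"])
for n in("scene","side"):
    r=[]
    for c in (load(n+"0.npz"),robot.read_camera(n)):
        p=cloud(c);u=(p[...,0]-631)*.9895-(p[...,1]+61.5)*.144;v=(p[...,0]-631)*.144+(p[...,1]+61.5)*.9895
        # steel gate bar: left end beyond the wall, as seen from the +y side
        m=(abs(u+18)<14)&(v>38)&(v<75)&(p[...,2]>108)&(p[...,2]<140); r.append((m.sum(),np.percentile(v[m],[50,90,98]).round(1)))
        k=(abs(u+18)<16)&(abs(v)<30)&(p[...,2]>135)&(p[...,2]<166)&(c["frame"].max(-1)<60)
        r.append((k.sum(),np.percentile(v[k],[50,90,98]).round(1) if k.any() else 0))
    print(n,r)
E
python3 tab.py
```

```text
time_s: 24.1
position: [612.1, -78.8, 144.4]
ee_rot: [-0.473, 0.454, -0.524, 0.544]
force: [0.7, 0.4, 0.3]
opening: 0.0
time_s: 24.6
position: [613.7, -69.0, 144.6]
ee_rot: [-0.473, 0.454, -0.523, 0.544]
force: [-0.2, -2.2, -0.1]
opening: 0.1
tool delta mm [-6.6  2.5 -2.6] zyaw -8.1 down [ 0.04  -0.004 -0.999]
[-0.2044291  -2.17061722 -0.10178577]
scene [(np.int64(13), array([39.1, 39.4, 39.6])), (np.int64(59), array([-1. ,  0.6,  1.3])), (np.int64(24), array([42.8, 48.6, 49.6])), (np.int64(82), array([ 6.9, 11.2, 12. ]))]
side [(np.int64(8), array([38.8, 40.3, 40.5])), (np.int64(46), array([-1.3,  1.5,  2.8])), (np.int64(19), array([40.7, 50.4, 54.7])), (np.int64(60), array([ 9.2, 12.6, 14.1]))]
```

```bash
python3 -m inch '[[[-0.002,0,-0.001],0],[[-0.002,0,0],0]]'
python3 -m inch '[[[-0.002,0,0],0],[[-0.002,0,0],0]]'; python3 tab.py
```

```text
time_s: 24.9
position: [613.5, -67.1, 144.7]
ee_rot: [-0.472, 0.454, -0.522, 0.546]
force: [-1.2, -14.5, -1.7]
opening: 0.0
time_s: 25.1
position: [613.4, -67.3, 144.8]
ee_rot: [-0.47, 0.456, -0.521, 0.548]
force: [-1.3, -9.3, -0.1]
opening: -0.4
tool delta mm [-5.   2.7 -2.2] zyaw -8.2 down [ 0.039 -0.015 -0.999]
[-1.33777761 -9.25088908 -0.05287504]
scene [(np.int64(13), array([39.1, 39.4, 39.6])), (np.int64(59), array([-1. ,  0.6,  1.3])), (np.int64(25), array([43.1, 50.3, 51.3])), (np.int64(84), array([ 8.4, 12.3, 13. ]))]
side [(np.int64(8), array([38.8, 40.3, 40.5])), (np.int64(46), array([-1.3,  1.5,  2.8])), (np.int64(15), array([45.4, 51.9, 53. ])), (np.int64(58), array([10.5, 13.3, 14.8]))]
```

At the stop: the force rose to 14 N with no further travel, and the tab has moved about 12 mm. I'll back off, rise, move away and check.

```bash
python3 -m inch '[[[0.004,0,0],0],[[0.008,0,0],0],[[0.008,-0.005,0],0],[[0,-0.02,0],0],[[0,-0.03,0],0],[[0,-0.03,-0.01],0],[[0,0,-0.03],0],[[0,0,-0.04],0]]'
python3 -m inch '[[[-0.015,0,-0.015],0],[[-0.01,0,-0.015],0],[[0,0,0],0],[[0,0,0],0]]'
python3 lev.py; python3 tab.py; python3 - <<'E'
from h import *
w=wrist("w10");cv2.imwrite("pics/t7.png",cv2.resize(w["frame"][20:340,200:],None,fx=1.8,fy=1.8,interpolation=cv2.INTER_CUBIC))
A,B=load("scene0.npz"),robot.read_camera("scene")
for u,v in ((312,157),(345,193),(138,307)):
    d=cv2.absdiff(A["frame"],B["frame"])[v-14:v+14,u-14:u+14]; print("bystander diff",(d.max(-1)>60).sum())
E
```

```text
time_s: 26.0
position: [527.6, -77.3, 230.9]
ee_rot: [-0.47, 0.455, -0.522, 0.547]
force: [-0.2, 0.7, -0.3]
opening: -0.3
time_s: 26.4
position: [498.1, -48.4, 232.5]
ee_rot: [-0.471, 0.454, -0.521, 0.548]
force: [0.2, 1.1, -0.1]
opening: -0.2
[ -9.88568521  -3.67551633 127.81500721] [ 0.22254587  1.05185517 -0.10682809]
before ('tilt from wall tops', np.float64(-0.0383), np.float64(113.2), 355) now ('tilt from wall tops', np.float64(-0.0429), np.float64(113.3), 356)
before ('tilt from wall tops', np.float64(-0.0295), np.float64(114.6), 239) now ('tilt from wall tops', np.float64(-0.031), np.float64(114.9), 201)
tool delta mm [ -3.7  95.2 110.4] zyaw -8.3 down [ 0.043 -0.013 -0.999]
[-0.34467862  0.48080192 -0.1213168 ]
scene [(np.int64(13), array([39.1, 39.4, 39.6])), (np.int64(59), array([-1. ,  0.6,  1.3])), (np.int64(25), array([43. , 49.6, 50.7])), (np.int64(50), array([11.2, 12.7, 13.5]))]
side [(np.int64(8), array([38.8, 40.3, 40.5])), (np.int64(46), array([-1.3,  1.5,  2.8])), (np.int64(21), array([42.1, 50. , 53.5])), (np.int64(46), array([10.7, 13.8, 15.1]))]
bystander diff 0
bystander diff 0
bystander diff 0
```

View pics/t7.png

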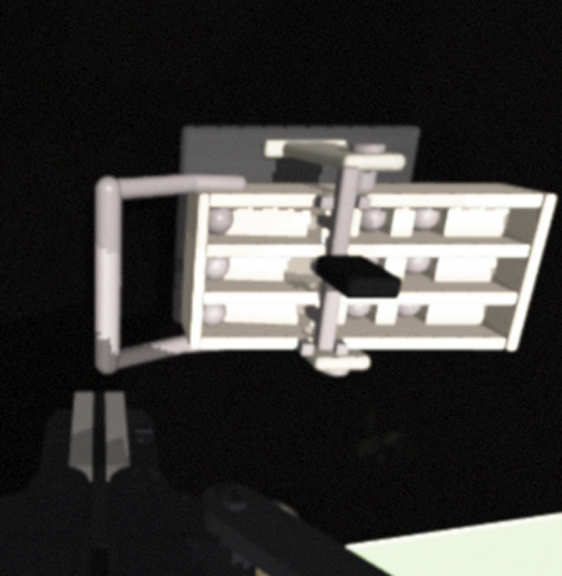

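Both right-lane pockets now show balls at (358,305) and (409,305). The middle first pocket, now behind the tab, showed one earlier, so all six are confirmed filled. Three spares are behind the shut gate.

```bash
python3 -c "
from plant import robot
print(robot.sign_off())"
```

```text
the job is handed in; nothing more can be done
None
```

I filled all six pockets, ran the three spares back into the channel, levelled the board, shut the gate and handed the job in at about 27 s of the 58 s allowed.

**How it went:** I gripped the handle and tilted slowly to about +0.57 rad, until one spare per lane lay at the far wall. I then tipped back to about −0.57 rad and levelled. With closed fingers I pushed the gate tab until it reached its stop, where the force rose to about 14 N.

**Last checks:**
- **Balls:** one is seen in every pocket. The middle first pocket was seen only before the gate was shut, because the tab hides it afterwards. One spare per lane sits at the handle wall, behind the shut gate.
- **Gate:** the cameras show about 12 mm of travel, and it stayed there after I backed off.
- **Level:** wall-top slopes differ from the start by 0.002 rad (side camera) and 0.005 rad (scene camera). That fit has a camera bias of about 0.03 rad, so I used only the change.
- **Bystanders:** the image patches at the beaker, vial and bottle are unchanged in the scene view.

**What did not go to plan:**
- The first stretch of tipping back hardly moved. I tried a few short rows to see why, with up to about 28 N at the wrist, and larger steps then worked.
- The tool pitched about 3° while holding the handle.

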